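# Snap the sharpening stone into its spring-jaw bench holder

## Robot

A 6-joint arm with a two-finger parallel gripper is mounted at the origin on the work surface; the furniture and walls round the work are solid. World frame = base frame: x ahead of the robot, y to its left, z up, the work surface at z = 0. Lengths are in mm, angles in rad, forces in N, time in s.
With the tool pointing down it reaches from about 275 to 750 mm from the base axis. Payload 10.2 kg.
Tool frame: the origin (TCP) lies midway between the tips of the shut fingers; the grasp point (between the pads) lies 19 mm behind it (ctrl.grasp_offset is the distance from the TCP to the grasp point, in mm); z points along the fingers, y is the line along which they close (so a half turn about z gives the same grasp; the last joint's range is limited). The gripper opens to 85 mm and grips with 20 to 120 N. Pads are 22 mm wide; open, the fingers measure 114 mm over their backs; the gripper's body (76 mm by 85 mm) begins 54 mm behind the grasp point. The pads swing forward as they close: fully open they stand 13 mm farther back than shut.
Start: joints at [-1.502, 0.313, 1.498, -0, 1.331, -0.223], TCP at [151.017, -502.817, 231.294] pointing down, gripper open.
Joint ranges: [-2.94, 2.94], [-0.97, 2.17], [0.19, 2.56], [-1.23, 4.37], [0.02, 3.11], [-2.88, 2.88]. Speed limits (rad/s): [2.39, 2.39, 3.01, 3.14, 3.14, 3.14].

## Interface

Orientations are given as a unit quaternion [w, x, y, z].
In Python, from rig import ctrl, viewer, models gives the robot as it stands. The module is installed in compiled form; this text tells all that it offers.
- The arm moves only by the shell command python3 -m pendant 'ROWS' [OPENING] [FORCE]. ROWS is text: rows parted by semicolons, each of 4 numbers parted by spaces: the shift along the tool's x, y, z in m, then the turn about the tool's z in rad. In form: x y z yaw; .... A call has 1 to 10 rows; each row shifts and turns the commanded pose from where the row before left it, along the tool's axes as they then stand; what a row does not reach is not made up. A row lasts 1/8 s, in which the tool goes at most 62.5 mm and 10.7 degrees, less where a joint would pass 70% of its speed; a pose out of reach is approached as far as the arm can. A call is refused whole if a number of a shift passes 0.0625 or a number of a turn 0.188, either way. A call with a gripper value outside its range is refused whole. OPENING is the opening, from 0 (shut) to 1 (fully open), set as the call begins (- or left out, the last holds). The fingers move at their own pace and stop on an object; FORCE is the grip in N (left out, the last holds). Time passes only in rows, so rows that do not move let the fingers close. It gives the time, the measured TCP pose, the force, the opening and the grip force at its end, in the units of the state.
- ctrl.sense(): the state, without advancing time (a new reading comes with each control period).
- viewer.capture(name): name is "scene" or "side" or "wrist"; returns a dict with "color" (400x640x3 uint8, red, green, blue), "vertical_fov" (degrees; the focal length in pixels is half the picture's height over the tangent of half this angle, whatever the lens; pixels are square), "cx", "cy" (the principal point, pixels), "pose" (4x4, takes a point from camera to world coordinates). Camera axes: x right, y down, z forward; pixel columns grow to the right and rows downward; lengths in mm; the calibration is good to about 2 mm. A picture is of the moment at which its call begins. There is no depth.
- ctrl.finish_job(): hands the job in; it is judged then, once.
Trained networks look in the newest picture that a camera, given by its name, has taken for a name from the list of things; names that differ only in an ending like _2 or _b are one class to them, and where a whole thing is asked for, a point or a joint stands for the part that bears it (a point fixed in the world has none). Each returns a list of dicts, best first, with "p" (0 to 1); they miss things now and then, are a little off and sometimes report something else, mostly with a low value. They report only what shows in the picture. A call takes as long as a camera call.
- models.boxes_of(camera, query): "at" ([x, y, z] in mm, in world coordinates, good to about 4 mm: the middle of the surface that is visible of it).
The state is a dict: "time_s": time; "joints": joint angles; "dq": joint speeds; "tau": joint torques, N m; "eef_pos": TCP position; "ee_rot": TCP orientation; "force": force on the tool from outside, world axes, zero at the start; "wrist_torque": the same for the moment, N m; "grip_width": opening from 0.0 (shut) to 1.0 (fully open); "grip_force": force on a finger pad.
Only numpy, scipy, OpenCV 4.12 (cv2) and the standard library are available. Lean on these libraries where they do the work, as an engineer would, in place of code of your own. Each camera call takes 0.05 s, during which the arm holds its last target. There are 200 camera calls.

## Task

Pick up the long, narrow dark grey sharpening stone and, from above, press it straight down between the two spring jaws of the steel holder at the back of the bench until it snaps past the jaw noses and lies flat on the holder's two rests, lengthwise along the holder and centred in it. Let go of it, and leave the black sanding block and the wooden block where they are.

Things in the scene. Friction and masses are not known exactly. Their poses are not given: they have to be found in the camera images.
- stone: The sharpening stone: a plain dark grey bar lying flat, 160 mm long (its y axis), 30 wide (x), 22 high (z), 0.2 to 0.4 kg. Origin: centre of its underside. It lies in one of three places in a row in front of the holder, the sanding block and the wooden block in the other two, all pointing roughly away from the robot.
- stone_holder: The holder, fixed to the bench behind that row, turned up to 15 degrees either way: a dark steel base 244 mm long (its y axis), 50 wide (x), 8 thick (z up), origin at the centre of its underside; end blocks at |y| = 107 to 121 mm, 42 mm high. For |y| < 41 mm nothing stands on the base, so fingers can straddle the stone's middle there.
- holder_seat (a point): Where the seated stone's origin belongs: on the holder's centre, 22 mm above the bench, axes as the holder's (stone's length along y, either way round). Level with the tops of two black rubber rests, 36 mm in x by 22 in y, centred at y = +52 and -52 mm, on which the stone lies; its top is then 44 mm above the bench.
- holder_mouth (a point): Centre of the jaws' mouth, 82 mm above the bench. Two steel jaws 40 mm wide (x), each sliding outwards along y up to 18 mm, spring back (4 N shut, +0.25 N/mm). Slippery lips flare from 148 mm apart at the noses (52 mm above the bench) to 196 mm at the mouth. Pressing the stone down (8 to 15 N) parts them; below the noses the faces, 158 mm apart when shut, clamp and centre it.
- sanding_block: Bystander, not to be disturbed: a black sanding block on a brown sole, 68 x 112 x 36 mm (x, y, z), wider and shorter than the stone. Origin: centre of its underside.
- wood_block: Bystander, not to be disturbed: a plain wooden block, 55 x 110 x 33 mm (x, y, z). Origin: centre of its underside.

How it is judged (in metres and radians):
On the way:
1. the stone is brought over the holder from above, roughly level, centred and along it (its underside 45 to 120 mm above the bench) (x of stone in the frame of stone_holder between -0.025 and 0.025 m and y of stone in the frame of stone_holder between -0.025 and 0.025 m and z of stone in the frame of stone_holder between 0.045 and 0.12 m and angle between the y axis of stone and the y axis of stone_holder, either way round below 0.3 rad and angle between stone's own z axis and vertical below 0.3 rad), for 0.05 s.
At the end, for the whole second after the job is handed in: The stone lies at rest and released in the holder, flat on both rests under the jaw noses: its underside within about 4 mm of the rests' height (22 mm), tilt under 3.4 degrees, its centre within 14 mm across and 10 mm along the holder's centre, its length within 10 degrees of the holder's (x of stone in the frame of stone_holder between -0.014 and 0.014 m and y of stone in the frame of stone_holder between -0.01 and 0.01 m and z of stone in the frame of stone_holder between 0.018 and 0.0255 m and angle between the y axis of stone and the y axis of stone_holder, either way round below 0.175 rad and angle between stone's own z axis and vertical below 0.06 rad and linear speed of stone below 0.01 m/s); the robot touches nothing.
It fails at once if the sanding block or the wooden block is shifted by more than 25 mm (distance of any of sanding_block, wood_block from where it was at the start of the episode above 0.025 m).
It also fails if it takes over 40 s, if anything falls off the work surface, if the arm or the gripper's body presses on something with over 40 N, if the wrist force passes 120 N, or if a joint passes its speed limit or range.

## Working session

There is one attempt and no reset: what is moved stays moved. The work goes in short steps, Python scripts to look and compute and a shell command to move; the robot and the scene stay as the last step left them, time stands still between calls to the robot, and variables do not carry over. Pictures are saved under pics/ and viewed, at most 10 in all, crops included, and the job is handed in when it is done.

```bash
mkdir -p pics; cat > h.py <<'E'
from rig import ctrl, viewer, models
import numpy as np, cv2
from scipy.spatial.transform import Rotation as R
def snap(c,name):
    d=viewer.capture(c); cv2.imwrite(f'pics/{name}.png',d['color'][:,:,::-1]); return d
def ray(d,u,v,z):
    f=200/np.tan(np.radians(d['vertical_fov'])/2)
    P=np.array(d['pose']); r=P[:3,:3]@np.array([(u-d['cx'])/f,(v-d['cy'])/f,1]); o=P[:3,3]
    return o+r*(z-o[2])/r[2]
def proj(d,p):
    f=200/np.tan(np.radians(d['vertical_fov'])/2)
    P=np.array(d['pose']); q=P[:3,:3].T@(np.array(p)-P[:3,3]); return q[:2]/q[2]*f+[d['cx'],d['cy']]
E
python3 - <<'E'
from h import *
for c in('scene','side'):
    d=snap(c,c+'0')
    for q in('stone','stone_holder','sanding_block','wood_block'):
        print(c,q,[(np.round(b['at']),round(b['p'],2)) for b in models.boxes_of(c,q)[:3]])
    print(np.round(d['pose'],2).tolist(),d['vertical_fov'])
s=ctrl.sense();print(s['ee_rot'],s['time_s'],R.from_quat(np.roll(s['ee_rot'],-1)).as_matrix().round(3))
a=cv2.imread('pics/scene0.png');b=cv2.imread('pics/side0.png')
E
```

```text
scene stone [(array([412.,  27.,  20.]), 0.94)]
scene stone_holder [(array([606., 112.,  14.]), 0.86)]
scene sanding_block [(array([460., -87.,  40.]), 0.66)]
scene wood_block [(array([415., 169.,  30.]), 0.84)]
[[-0.54, -0.61, 0.59, 16.0], [-0.84, 0.38, -0.38, 363.15], [0.01, -0.7, -0.71, 680.35], [0.0, 0.0, 0.0, 1.0]] 47.67100316217292
side stone [(array([421.,  11.,  20.]), 0.97), (array([436., 144.,  29.]), 0.23)]
side stone_holder [(array([611.,  86.,  29.]), 0.69)]
side sanding_block [(array([ 446., -122.,   35.]), 0.62)]
side wood_block [(array([436., 146.,  30.]), 0.76)]
[[1.0, -0.0, 0.02, 515.78], [-0.02, -0.49, 0.87, -698.96], [0.0, -0.87, -0.49, 503.27], [0.0, 0.0, 0.0, 1.0]] 55.74737075954941
[-6.83675969e-05  9.89374779e-01  1.45387559e-01  1.91544211e-05] 0.5 [[ 0.958  0.288  0.   ]
 [ 0.288 -0.958  0.   ]
 [ 0.    -0.    -1.   ]]
```

View pics/scene0.png

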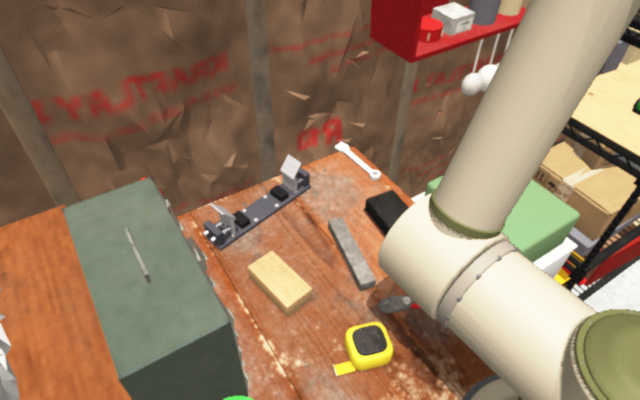

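View pics/side0.png

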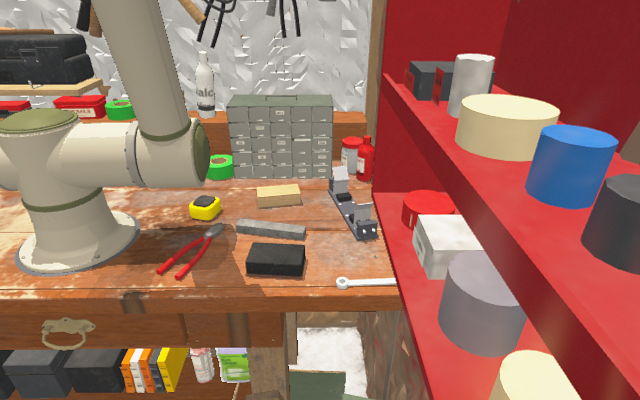

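Scene view: stone at about (350,252), holder spanning (212,232)–(305,178), wood block at (280,282), sanding block at (385,212), partly hidden by the arm. The network results agree with this. I'll move above the stone.

```bash
python3 -m pendant '0.039 -0.042 0 0;0.039 -0.042 0 0;0.039 -0.042 0 0;0.039 -0.042 0 0;0.039 -0.042 0 0;0.039 -0.042 0 0;0.039 -0.042 0 0;0.039 -0.042 0 0;0.039 -0.042 0 0;0.03 -0.03 0 0'; python3 - <<'E'
from h import *
d=snap('wrist','w1')
for q in('stone','stone_holder','sanding_block','wood_block'):
    print(q,[(np.round(b['at']),round(b['p'],2)) for b in models.boxes_of('wrist',q)[:3]])
print(np.round(d['pose'],2).tolist())
np.save('w1.npy',d,allow_pickle=True)
print(ctrl.sense()['eef_pos'],ctrl.sense()['joints'])
E
```

```text
time_s: 1.75
eef_pos: [399.1, -0.3, 231.5]
ee_rot: [0.0, 0.989, 0.146, 0.0]
force: [0.4, -0.7, -0.4]
grip_width: 1.0
grip_force: 0.0
stone [(array([422.,  19.,  26.]), 0.72), (array([453., -89.,  37.]), 0.64)]
stone_holder []
sanding_block [(array([448., -90.,  40.]), 0.82)]
wood_block [(array([433., 161.,  35.]), 0.7)]
[[0.29, -0.9, -0.31, 479.27], [-0.96, -0.27, -0.09, 24.59], [0.0, 0.33, -0.95, 373.91], [0.0, 0.0, 0.0, 1.0]]
[398.32012182  -2.84313265 231.24682899] [-3.03238462e-01  2.80552189e-02  1.83935713e+00 -2.86919920e-04
  1.27441035e+00  9.75729000e-01]
```

View pics/w1.png

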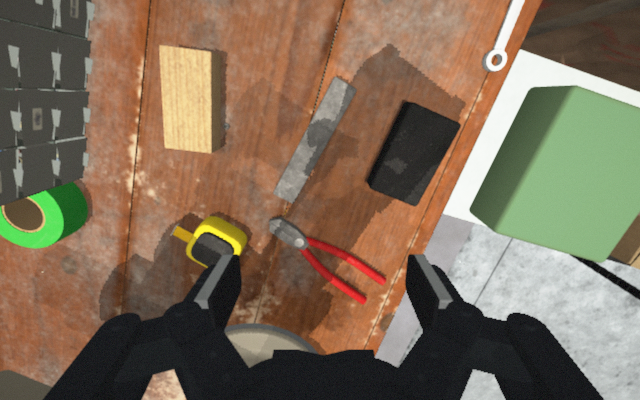

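Wrist view: the stone runs from (283,195) to (348,80), clear of the sanding block (left edge at x≈370–405) and the pliers (head at (280,230)). I'll work out its pose.

```bash
cat >> h.py <<'E'
def stone_mask(name,roi):
    im=cv2.imread(f'pics/{name}.png'); hsv=cv2.cvtColor(im,cv2.COLOR_BGR2HSV)
    m=((hsv[...,1]<60)&(hsv[...,2]>45)&(hsv[...,2]<190)).astype(np.uint8)
    k=np.zeros_like(m); x0,y0,x1,y1=roi; k[y0:y1,x0:x1]=m[y0:y1,x0:x1]
    k=cv2.morphologyEx(k,cv2.MORPH_CLOSE,np.ones((5,5)));k=cv2.morphologyEx(k,cv2.MORPH_OPEN,np.ones((3,3)))
    c=max(cv2.findContours(k,0,1)[0],key=cv2.contourArea); return c[:,0,:]
def rectw(d,c,z):
    w=np.array([ray(d,u,v,z)[:2] for u,v in c],np.float32); (cx,cy),(a,b),_=r=cv2.minAreaRect(w)
    p=cv2.boxPoints(r); e=max((p[1]-p[0],p[2]-p[1]),key=np.linalg.norm); 
    return (cx,cy),(a,b),np.arctan(e[1]/e[0]),p
E
python3 - <<'E'
from h import *
d=np.load('w1.npy',allow_pickle=True).item()
c=stone_mask('w1',(265,65,365,210)); print(cv2.minAreaRect(c)); print(rectw(d,c,22)[:3]); print([ray(d,*p,22)[:2].round(1) for p in((341,76),(355,83),(290,202),(275,188))])
E
```

```text
((313.6933898925781, 140.0518798828125), (25.739076614379883, 132.2891387939453), 29.05460548400879)
((422.2359619140625, 20.843990325927734), (29.680803298950195, 158.5577392578125), np.float32(-0.2166152))
[array([504.5,  11.1]), array([502.2,  -6.2]), array([342.7,  27.6]), array([355.5,  50.6])]
```

```bash
python3 -m pendant '0.028 -0.0145 0 0; 0 0 0.03 0.17;0 0 0.03 0.17;0 0 0.03 0.169;0 0 0.03 0;0 0 0 0; 0 0 0 0' 0.7 40; python3 - <<'E'
from h import *
d=snap('wrist','w2'); s=ctrl.sense(); M=R.from_quat(np.roll(s['ee_rot'],-1)).as_matrix()
print(s['eef_pos'],np.arctan2(M[1,0],M[0,0]),M[:,2].round(3),s['joints'])
c=stone_mask('w2',(200,0,440,270)); q=rectw(d,c,22); print(q[:3]); print(M.T@(np.array([*q[0],0])-np.array([*s['eef_pos'][:2],0])))
E
```

```text
time_s: 2.88
eef_pos: [421.7, 18.7, 112.4]
ee_rot: [0.0, 0.994, -0.109, 0.001]
force: [0.4, -0.8, 0.3]
grip_width: 0.699
grip_force: 0.0
[421.85005098  18.87243478 112.56124065] -0.21786858576049972 [ 0.002 -0.001 -1.   ] [-2.34302397e-01  2.35416952e-01  1.94720047e+00 -2.21374848e-05
  9.56724773e-01  1.55437531e+00]
((427.8245849609375, 19.63732147216797), (29.235862731933594, 147.7692413330078), np.float32(-0.21821702))
[ 5.6679543  -2.03819582  0.01263984]
```

View pics/w2.png

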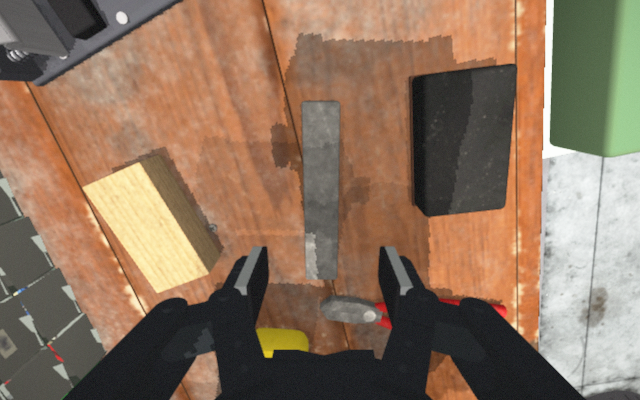

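Stone is lined up between the fingers, from (321,101) to (321,280). The blocks are clear. Descending and gripping.

```bash
python3 -m pendant '0 -0.002 0.03 0;0 0 0.03 0;0 0 0.03 0;0 0 0.014 0;0 0 0.005 0;0 0 0 0;0 0 0 0' && python3 -m pendant '0 0 0 0;0 0 0 0;0 0 0 0;0 0 0 0;0 0 0 0;0 0 0 0' 0 90
```

```text
time_s: 3.8
eef_pos: [422.2, 21.3, 3.1]
ee_rot: [0.0, 0.994, -0.108, 0.001]
force: [0.5, -0.0, 0.1]
grip_width: 0.699
grip_force: 0.0
time_s: 4.55
eef_pos: [421.8, 21.4, 3.0]
ee_rot: [0.0, 0.994, -0.108, 0.0]
force: [-3.3, 0.1, 11.7]
grip_width: 0.329
grip_force: 90.2
```

```bash
python3 -m pendant '0 0 -0.02 0;0 0 -0.055 0;0 0 -0.055 0;0.03 -0.02 -0.055 0;0.03 -0.03 -0.045 0;0.025 -0.03 0 0;0 0 0 0;0 0 0 0'; python3 - <<'E'
from h import *
d=snap('wrist','w3');np.save('w3.npy',d,allow_pickle=True)
for q in('stone','stone_holder','holder_mouth','holder_seat'):
    print(q,[(np.round(b['at']),round(b['p'],2)) for b in models.boxes_of('wrist',q)[:3]])
s=ctrl.sense();print(s['eef_pos'],s['joints'])
E
```

```text
time_s: 5.55
eef_pos: [519.5, 80.4, 228.9]
ee_rot: [0.0, 0.994, -0.108, -0.001]
force: [0.1, -0.4, -2.2]
grip_width: 0.331
grip_force: 89.8
stone [(array([546.,  77., 247.]), 0.85)]
stone_holder [(array([608., 105.,  19.]), 0.98), (array([546.,  76., 249.]), 0.56)]
holder_mouth [(array([614., 108.,  26.]), 0.72)]
holder_seat [(array([614., 105.,  22.]), 0.78)]
[519.86501845  80.19625925 229.63453318] [-6.98522701e-02  3.16439098e-01  1.49729080e+00 -6.08769071e-05
  1.32796248e+00  1.71880225e+00]
```

View pics/w3.png

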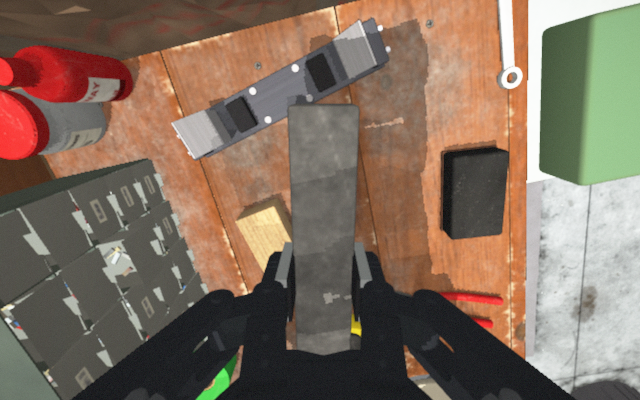

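Stone firmly held; holder spans (190,140) to (370,40), with black rests at about (240,112) and (320,70). I'll crop for exact pixels.

```bash
python3 -c "
import cv2
a=cv2.imread('pics/w3.png')[5:170,165:405];cv2.imwrite('pics/w3c.png',cv2.resize(a,None,fx=3.3,fy=3.3,interpolation=cv2.INTER_CUBIC))"
```

```text
(no output)
```

View pics/w3c.png

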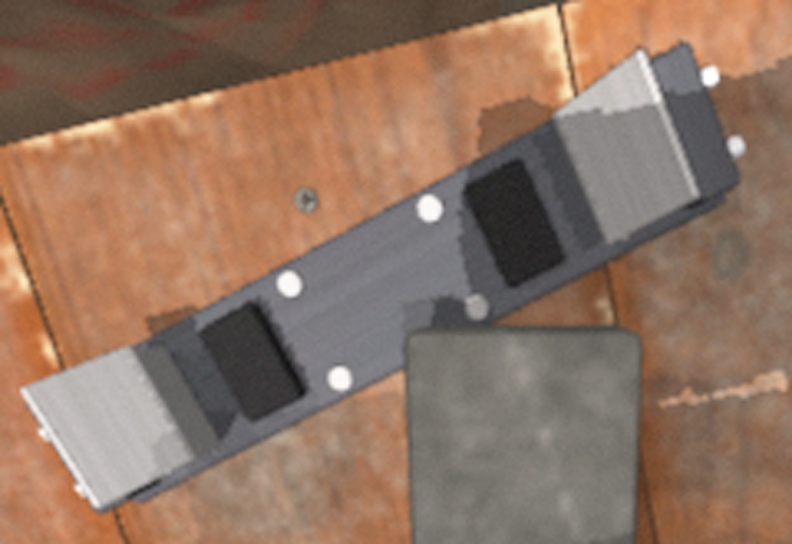

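```bash
python3 - <<'E'
from h import *
d=np.load('w3.npy',allow_pickle=True).item()
g=lambda u,v,z: ray(d,u/3.3+165,v/3.3+5,z)[:2]
def rep(n,L,Rr,z):
    l=np.mean([g(*p,z) for p in L],0);r=np.mean([g(*p,z) for p in Rr],0); e=l-r
    print(n,((l+r)/2).round(1),np.linalg.norm(e).round(1),'ang',np.arctan2(e[1],e[0]).round(3))
rep('rests',[(202,342),(252,305),(298,395),(255,420)],[(465,185),(520,158),(566,268),(516,288)],22)
rep('bolts',[(289,284),(340,379)],[(429,208),(476,307)],10)
rep('mouth',[(22,390),(98,508)],[(645,50),(697,197)],82)
# stone top in hand: corners guess, top face z about 229+19
p=[(289,105),(358,105),(296,349),(350,349)]
for z in (246,250): print([ray(d,*q,z)[:2].round(1) for q in p])
s=ctrl.sense(); print(s['eef_pos'], d['pose'][:3,3])
E
```

```text
rests [611.2 109.6] 103.6 ang 1.809
bolts [612.  110.5] 55.9 ang 1.813
mouth [611.8 110.1] 198.1 ang 1.808
[array([600.6,  77.1]), array([594.6,  49.5]), array([474.3, 106.1]), array([467.8,  76.8])]
[array([600.7,  76.7]), array([594.8,  49.9]), array([478.4, 104.7]), array([472.1,  76.3])]
[519.86501845  80.19625925 229.63453318] [601.6562274   62.64277654 371.0653503 ]
```

Holder centre comes out at (611.6, 110), angle 1.81; all three estimates agree. I'll turn by -2.027 about tool z.

```bash
python3 -m pendant '0 0 0 -0.184;0 0 0 -0.184;0 0 0 -0.184;0 0 0 -0.184;0 0 0 -0.184;0 0 0 -0.184;0 0 0 -0.184;0 0 0 -0.184;0 0 0 -0.184;0 0 0 -0.184' - 110 && python3 -m pendant '0 0 0 -0.185;0 0 0 0;0 0 0 0'; cat > rel.py <<'E'
from h import *
s=ctrl.sense(); M=R.from_quat(np.roll(s['ee_rot'],-1)).as_matrix()
print(np.round(s['eef_pos'],1),'yaw',np.arctan2(M[1,0],M[0,0]).round(4),'tilt',M[:2,2].round(4),'q6',s['joints'][5].round(2),'F',np.round(s['force'],1))
print('tool shift',(M.T@(np.array([611.6,110,s['eef_pos'][2]])-s['eef_pos'])).round(1))
E
python3 rel.py
```

```text
time_s: 7.05
eef_pos: [520.0, 80.4, 229.7]
ee_rot: [0.0, 0.686, 0.727, 0.0]
force: [0.2, 0.8, -2.4]
grip_width: 0.318
grip_force: 113.7
time_s: 7.42
eef_pos: [520.1, 80.5, 229.6]
ee_rot: [0.0, 0.62, 0.785, 0.0]
force: [0.6, -0.5, -2.4]
grip_width: 0.321
grip_force: 113.7
[520.1  80.5 229.6] yaw 1.804 tilt [ 0.0001 -0.    ] q6 -0.3 F [ 0.6 -0.5 -2.4]
tool shift [ 7.6 95.8  0. ]
```

```bash
python3 -m pendant '0.002 0.024 0 -0.006;0.002 0.024 0 0;0.002 0.024 0 0;0.0016 0.0238 0.02 0;0 0 0.03 0;0 0 0.04 0;0 0 0.02 0;0 0 0 0;0 0 0 0'; python3 rel.py; python3 - <<'E'
from h import *
a=snap('wrist','w4');b=snap('side','s4')
np.save('w4.npy',a,allow_pickle=True)
i=cv2.imread('pics/w4.png');j=cv2.resize(cv2.imread('pics/s4.png')[140:260,300:420],(400,400),interpolation=2)
cv2.imwrite('pics/c4.png',cv2.hconcat([i[:,110:510],j]))
E
```

```text
time_s: 8.55
eef_pos: [612.0, 110.8, 120.8]
ee_rot: [0.001, 0.617, 0.787, 0.001]
force: [0.3, -1.2, -2.9]
grip_width: 0.323
grip_force: 113.6
[612.  110.8 120.8] yaw 1.8126 tilt [0.002 0.   ] q6 -0.25 F [ 0.3 -1.2 -2.9]
tool shift [-0.7 -0.6 -0. ]
```

View pics/c4.png

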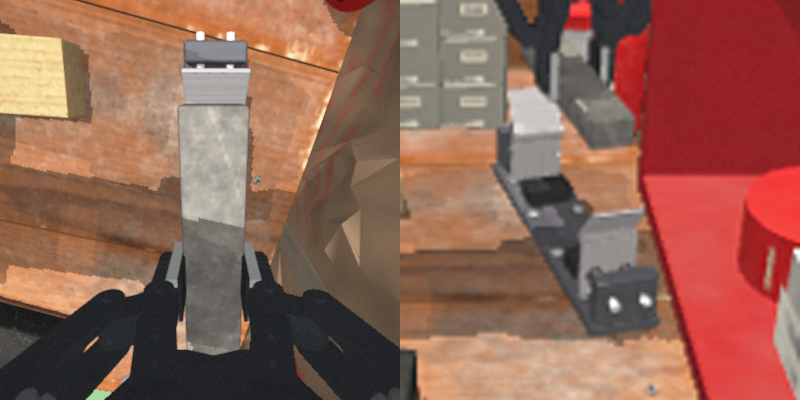

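Stone (columns 289–358 in the full image) is lined up with the jaw lips to about 2 mm, and level. Pressing down in steps.

```bash
python3 -m pendant '0 0 0.02 0;0 0 0.015 0;0 0 0.01 0;0 0 0.01 0;0 0 0 0' && python3 -m pendant '0 0 0.006 0;0 0 0.006 0;0 0 0.006 0;0 0 0.006 0;0 0 0 0'; python3 rel.py
```

```text
time_s: 9.28
eef_pos: [611.7, 110.3, 64.5]
ee_rot: [0.0, 0.616, 0.788, -0.0]
force: [1.7, -4.2, -0.9]
grip_width: 0.322
grip_force: 113.9
time_s: 9.9
eef_pos: [611.0, 110.9, 39.6]
ee_rot: [-0.001, 0.616, 0.788, -0.0]
force: [2.4, -0.8, -4.8]
grip_width: 0.322
grip_force: 113.5
[611.  110.9  39.6] yaw 1.8136 tilt [-0.0013  0.0002] q6 -0.25 F [ 2.4 -0.8 -4.8]
tool shift [-1.1  0.3 -0. ]
```

```bash
python3 -m pendant '0 0 0.005 0;0 0 0.005 0;0 0 0.004 0;0 0 0.001 0;0 0 0 0;0 0 0 0'; python3 rel.py
```

```text
time_s: 10.65
eef_pos: [611.3, 110.7, 25.5]
ee_rot: [-0.0, 0.616, 0.788, -0.0]
force: [-0.5, -4.6, -1.7]
grip_width: 0.324
grip_force: 114.0
[611.3 110.7  25.5] yaw 1.8138 tilt [-0.0003 -0.0003] q6 -0.25 F [-0.5 -4.6 -1.7]
tool shift [-0.7  0.1  0. ]
```

```bash
python3 -m pendant '0 0 0.001 0;0 0 0.001 0;0 0 0 0;0 0 0 0'; python3 - <<'E'
from h import *
b=snap('side','s5');a=snap('wrist','w5')
j=cv2.resize(cv2.imread('pics/s5.png')[150:250,310:410],(400,400),interpolation=2)
cv2.imwrite('pics/c5.png',cv2.hconcat([cv2.imread('pics/w5.png')[:,110:510],j]))
E
```

```text
time_s: 11.15
eef_pos: [611.4, 110.8, 25.2]
ee_rot: [0.0, 0.616, 0.788, -0.0]
force: [-6.1, -5.4, 12.0]
grip_width: 0.321
grip_force: 115.9
```

View pics/c5.png

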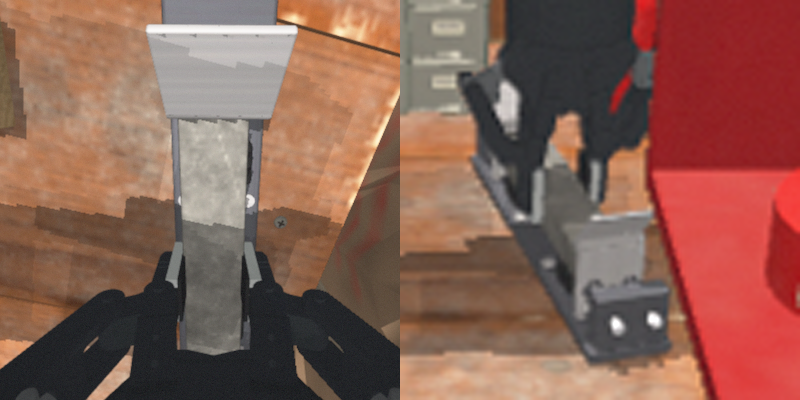

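Stone rests at 12 N contact; its far end disappears under the jaw nose (row 117) and both jaws are closed over it. Release and rise.

```bash
python3 -m pendant '0 0 -0.001 0;0 0 0 0;0 0 0 0;0 0 0 0;0 0 0 0' 0.6 && python3 -m pendant '0 0 -0.01 0;0 0 -0.03 0;0 0 -0.05 0;0 0 -0.05 0;0 0 -0.05 0;0 -0.05 0 0;0 -0.05 0 0;0 0 0 0;0 0 0 0'; python3 - <<'E'
from h import *
b=snap('side','s6')
print([(np.round(x['at']),round(x['p'],2)) for x in models.boxes_of('side','stone')])
a=snap('wrist','w6')
j=cv2.resize(cv2.imread('pics/s6.png')[150:250,310:410],(400,400),interpolation=2)
cv2.imwrite('pics/c6.png',cv2.hconcat([cv2.imread('pics/w6.png')[:,200:600],j]))
E
```

```text
time_s: 11.88
eef_pos: [611.4, 111.0, 24.5]
ee_rot: [-0.0, 0.616, 0.788, 0.0]
force: [1.0, 0.0, -0.4]
grip_width: 0.6
grip_force: 0.0
time_s: 13.0
eef_pos: [515.1, 86.8, 215.6]
ee_rot: [0.001, 0.616, 0.788, 0.001]
force: [0.2, 0.0, -0.3]
grip_width: 0.603
grip_force: 0.0
[(array([602., 114.,  46.]), 0.75)]
```

View pics/c6.png

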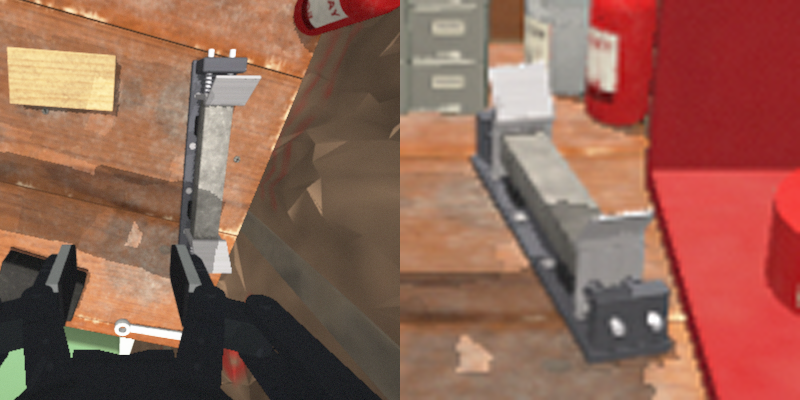

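The stone lies flat and straight in the holder under both jaw noses, at z≈45 on top. The gripper is clear, and the wood block is in place. Handing in.

```bash
python3 -c "
from rig import ctrl
print(ctrl.finish_job())"
```

```text
the job is handed in; nothing more can be done
None
```

The sharpening stone is snapped into the holder, looks flat and centred in the pictures, and is released with the gripper clear; I didn't touch the sanding or wooden block, and handed the job in at about 13 s (no verdict was returned).

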